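# Clear the balance and stand the fallen sample bottle on it

## Task

Dried paint flakes lie on the balance's steel plate and a square sample bottle has fallen over on the bench. With the scraper block, not with the fingers, wipe all the flakes off the plate onto the bench and stand the scraper back on the bench on its rubber foot, then pick up the fallen bottle and set it upright on the middle of the clean plate, keeping hold of it until it stands there. Do not disturb the two jars and the stapler.

Things in the scene. Friction and masses are not known exactly. Their poses are not given: they have to be found in the camera images.
- bottle: White square plastic bottle, 150 mm tall, 0.17 kg, lying on a flat side beside the balance (left or right), cap roughly to +y. Origin on its long axis at half height (75 mm from underside and from cap top); z runs from underside to cap. Body 50 x 50 mm across (flat sides across its x and y) from z = -75 to +42 mm, then a neck, then a round cap 36 mm across from z = +52 to +75 mm.
- scraper: Scraper block standing on the bench: a black rubber foot 140 mm long (its x) x 46 mm thick (its y) x 22 mm high, with a wooden grip 110 long x 38 thick x 46 mm high on it; 68 mm high in all, about 0.22 kg. Origin at the centre of its underside, z up. Meant to be gripped across the 38 mm wood.
- balance: Low black electronic balance, fixed to the bench. Origin on the bench below the middle of its plate, z up; the display strip, 34 mm high, sticks out to its -x side from 70 to 119 mm from the origin. Below the plate the body is 128 mm square.
- plate (a point): Middle of the upper surface of the balance's square steel plate: 140 x 140 mm, sides along the balance's x and y, flat, without rim, 55 mm above the bench. It does not give way.
- flake0: Dark red-brown flake of dried paint, 28 x 22 x 7 mm, 12 g, lying loose on the plate at the start. Origin at the centre of its underside.
- flake1: Dark red-brown flake of dried paint, 28 x 22 x 7 mm, 12 g, lying loose on the plate at the start. Origin at the centre of its underside.
- flake2: Dark red-brown flake of dried paint, 28 x 22 x 7 mm, 12 g, lying loose on the plate at the start. Origin at the centre of its underside.
- jar_a: White round lidded jar standing beyond the balance, 60 mm across, 110 mm high; bystander. Origin at the centre of its underside.
- jar_b: Another such jar; bystander. Origin at the centre of its underside.
- stapler: Blue stapler lying beyond the balance, between the jars, 130 mm long (its x), 32 mm wide, 38 mm high; bystander. Origin at the centre of its underside.
Things that resemble listed ones, but are neither listed nor needed, are in the scene too. What is shaped like the scraper but turquoise is not meant.

How it is judged:
By the outcome, as a careful person would: the job done as asked, in the order asked, and still so for the second after the job is handed in, with the robot touching nothing.
It also fails if it takes over 64 s, if anything falls off the work surface, if the arm or the gripper's body presses on something with over 40 N, if the wrist force passes 120 N, or if a joint passes its speed limit or range.

## Robot

A 6-joint arm with a two-finger parallel gripper is mounted at the origin on the work surface. World frame = base frame: x ahead of the robot, y to its left, z up, the work surface at z = 0. Lengths are in m, angles in rad, forces in N, time in s.
With the tool pointing down it reaches from about 0.35 to 0.875 m from the base axis. Payload 4.2 kg.
Tool frame: the origin (TCP) lies between the finger pads; the fingertips stand 17 mm ahead of it and the grasp point (between the pads) lies 2 mm behind it; z points along the fingers, y is the line along which they close (so a half turn about z gives the same grasp; the last joint's range is limited). The gripper opens to 85 mm and grips with 20 to 120 N. Pads are 22 mm wide; open, the fingers measure 114 mm over their backs; the gripper's body (76 mm by 85 mm) begins 54 mm behind the grasp point. The pads swing forward as they close: fully open they stand 13 mm farther back than shut.
Start: joints at [-1.021, 0.385, 0.008, 0, -1.194, -0.259], TCP at [0.179, -0.599, 0.248] pointing down, gripper open.
Joint ranges: [-3.14, 3.14], [-1.21, 2.06], [-1.07, 1.41], [-3.16, 2.05], [-2.99, -0.16], [-3.1, 3.1]. Speed limits (rad/s): [2.79, 2.79, 3.14, 3.14, 3.14, 3.14].

## Interface

Orientations are given as a rotation vector (axis times angle).
In Python, from workcell import sense, capture, job_done, recognise, trace gives the robot as it stands.
- The arm moves only by the tool drive_tool, never from a script. Its argument "steps" is a list that holds one entry, the list of rows, each a list of 7 numbers: the shift along the world's x, y, z as a fraction of full scale, then the turn, a rotation vector about the world's x, y, z as a fraction of full scale, then the opening, from -1 (shut) to 1 (fully open). In form: [[[dx, dy, dz, ax, ay, az, claw], ...]]. A call has exactly 8 rows; each row shifts and turns the commanded pose from where the row before left it; what a row does not reach is not made up. Full scale, the value 1, is 0.03 m for a shift and 360 degrees for a turn. A row lasts 1/12 s, in which the tool goes at most 41.7 mm and 7.16 degrees, less where a joint would pass 70% of its speed; a pose out of reach is approached as far as the arm can. A call with a number of a shift or a turn outside -1 to 1 is refused whole. A call with a gripper value outside its range is refused whole. The fingers move at their own pace and stop on an object; "grip_force" is the grip in N (left out, the last holds). Time passes only in rows, so rows that do not move let the fingers close, or fill a call up. It gives the time, the measured TCP pose, the force, the opening and the grip force at its end, in the units of the state.
- sense(): the state, without advancing time (a new reading comes with each control period).
- capture(name): name is "scene" or "top"; returns a dict with "color" (384x512x3 uint8, red, green, blue), "fx", "fy", "cx", "cy" (pixels), "cam_to_world" (4x4, takes a point from camera to world coordinates). Camera axes: x right, y up, looking along -z (the intrinsics and any distortion apply to the point x, -y, -z); pixel columns grow to the right and rows downward; lengths in m; the calibration is good to about 2 mm. A picture is of the moment at which its call begins. There is no depth.
- job_done(): hands the job in; it is judged then, once.
Trained networks look in a picture, given as the dict that the camera call returned (one of the last four; its "shot" number tells which), for a name from the list of things; names that differ only in an ending like _2 or _b are one class to them, and where a whole thing is asked for, a point or a joint stands for the part that bears it (a point fixed in the world has none). Each returns a list of dicts, best first, with "confidence" (0 to 1); they miss things now and then, are a little off and sometimes report something else, mostly with a low value. They report only what shows in the picture. A call takes as long as a camera call. They do not tell look-alikes from the thing itself.
- recognise(label, picture): "position" ([x, y, z] in m, in world coordinates, good to about 4 mm: the middle of the surface that is visible of it).
- trace(label, picture): "region" (384x512 bool, what is visible of it).
The state is a dict: "time": time; "q": joint angles; "qd": joint speeds; "joint_torque": joint torques, N m; "eef_pos": TCP position; "ee_rot": TCP orientation; "ft_force": force on the tool from outside, world axes, zero at the start; "torque": the same for the moment, N m; "width": opening from 0.0 (shut) to 1.0 (fully open); "grip_force": force on a finger pad.
Only numpy, scipy, OpenCV 4.12 (cv2) and the standard library are available. Lean on these libraries where they do the work, as an engineer would, in place of code of your own. Each camera call takes 0.05 s, during which the arm holds its last target. There are 200 camera calls.

## Working session

There is one attempt and no reset: what is moved stays moved. The work goes in short steps, Python scripts to look and compute and a tool call to move; the robot and the scene stay as the last step left them, time stands still between calls to the robot, and variables do not carry over. Pictures are saved under pics/ and viewed, at most 10 in all, crops included, and the job is handed in when it is done.

Besides the shell and the picture viewer there is one more tool, called after "Request:" in YAML: its name, and indented under it one key for each argument. drive_tool: Moves the arm, as the interface text tells. Its arguments: {"type":"object","properties":{"steps":{"type":"array"},"grip_force":{"type":"number"}},"required":["steps"]}

```bash
mkdir -p pics; cat > h.py <<'E'
import numpy as np, cv2
from workcell import sense, capture, job_done, recognise, trace
def px2w(p,u,v,z):
    T=np.array(p["cam_to_world"]); d=np.array([(u-p["cx"])/p["fx"],-(v-p["cy"])/p["fy"],-1.])
    d=T[:3,:3]@d; o=T[:3,3]; return o+d*(z-o[2])/d[2]
def w2px(p,w):
    T=np.array(p["cam_to_world"]); c=T[:3,:3].T@(np.array(w)-T[:3,3])
    return np.array([p["cx"]+p["fx"]*c[0]/-c[2], p["cy"]+p["fy"]*c[1]/c[2]])
def save(p,n,s=1.5): cv2.imwrite("pics/"+n,cv2.resize(p["color"][:,:,::-1],None,fx=s,fy=s))
E
python3 - <<'E'
from h import *
np.set_printoptions(precision=3,suppress=True)
s=sense(); print(s)
for c in ["top","scene"]:
    p=capture(c); save(p,c+"0.png"); print(c,{k:v for k,v in p.items() if k!="color"})
    for l in ["bottle","scraper","balance","flake0","jar_a","stapler"]:
        for r in recognise(l,p): print(l,np.array(r["position"]),round(r["confidence"],2))
        if l in("bottle","scraper","balance","flake0"):
          for r in trace(l,p):
            m=r["region"].astype(np.uint8); k=max(cv2.findContours(m,0,1)[0],key=cv2.contourArea); print("  tr",cv2.minAreaRect(k),round(r["confidence"],2))
E
```

```text
{'time': 0.0, 'q': array([-1.021,  0.386,  0.007, -0.   , -1.194, -0.259]), 'qd': array([-0.001, -0.001,  0.   ,  0.   ,  0.001,  0.003]), 'joint_torque': array([ -0.001, -39.229,  18.84 ,   4.186,  -0.005,  -0.   ]), 'eef_pos': array([ 0.179, -0.598,  0.247]), 'ee_rot': array([ 0.455, -3.108, -0.003]), 'ft_force': array([-0.149, -0.223,  0.023]), 'torque': array([-0.022, -0.043,  0.033]), 'grip_force': 0.0, 'width': 1.0023214513782481}
top {'fx': 395.72269761906455, 'fy': 395.72269761906455, 'cx': 254.2105051076639, 'cy': 193.2337987593104, 'cam_to_world': array([[-0.013,  0.994, -0.111,  0.429],
       [-1.   , -0.011,  0.022,  0.038],
       [ 0.021,  0.111,  0.994,  1.029],
       [ 0.   ,  0.   ,  0.   ,  1.   ]]), 'shot': 1}
  tr ((385.82080078125, 200.37733459472656), (21.853931427001953, 62.06515884399414), 60.945396423339844) 0.91
scraper [0.353 0.112 0.065] 0.89
scraper [0.27  0.369 0.07 ] 0.85
scraper [0.445 0.305 0.07 ] 0.77
scraper [0.64  0.353 0.071] 0.71
  tr ((117.35393524169922, 155.46627807617188), (57.55787658691406, 21.72995376586914), 57.9946174621582) 0.92
  tr 
[... 1584 characters left out ...]
740478515625, 293.7602844238281), (22.3548641204834, 55.945674896240234), 20.556045532226562) 0.56
  tr ((231.0, 259.5), (43.0, 22.0), 90.0) 0.55
  tr ((219.5, 207.0), (2.0, 5.0), 90.0) 0.23
balance [0.603 0.007 0.055] 0.71
  tr ((236.5042724609375, 211.88198852539062), (38.324623107910156, 60.86082077026367), 58.392494201660156) 0.92
flake0 [0.555 0.015 0.063] 0.51
flake0 [ 0.633 -0.04   0.057] 0.36
flake0 [0.603 0.003 0.055] 0.36
flake0 [0.771 0.001 0.025] 0.23
  tr ((230.0, 212.5), (5.0, 8.0), 90.0) 0.48
  tr ((248.0, 206.5), (5.0, 8.0), 90.0) 0.39
  tr ((219.5, 206.5), (3.0, 7.0), 90.0) 0.36
jar_a [ 0.73  -0.177  0.066] 0.75
jar_a [0.752 0.205 0.075] 0.62
stapler [0.772 0.001 0.03 ] 0.77
```

View pics/top0.png

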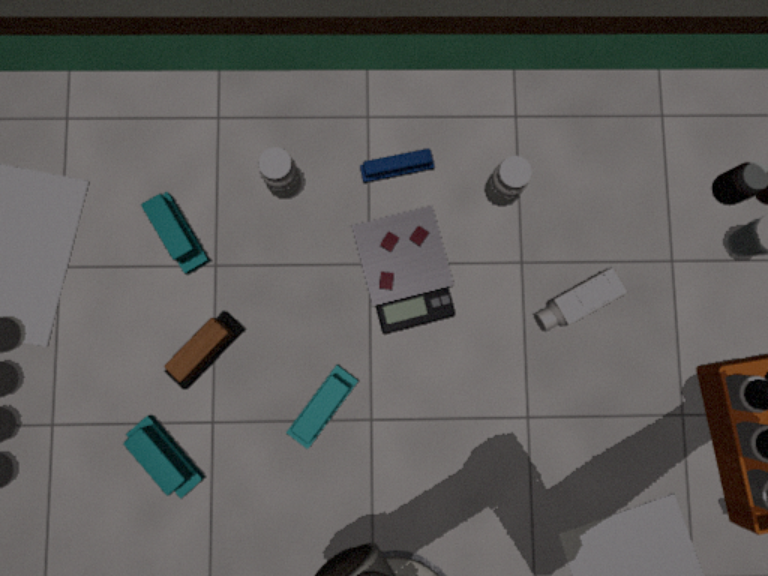

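View pics/scene0.png

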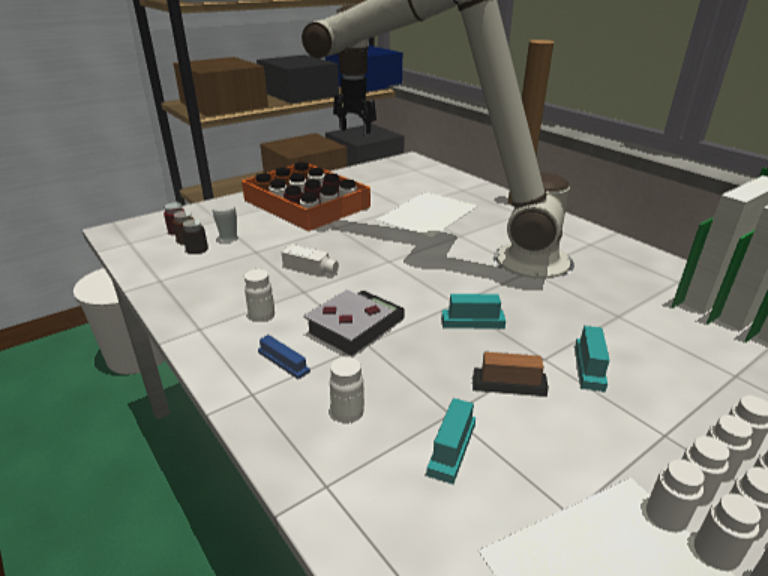

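The top view shows the wooden scraper at (203,350), plate corners near (354,225), (432,208), (452,285) and (374,305), flakes at (419,236), (389,241) and (386,281), and the bottle at (580,298) with its cap at (545,318), all in 1.5x pixels. The scene view agrees; the other three scraper shapes are turquoise decoys.

```bash
python3 - <<'E'
from h import *
np.set_printoptions(precision=4,suppress=True)
p=capture("top"); hsv=cv2.cvtColor(p["color"],cv2.COLOR_RGB2HSV)
def rect(m,z,name):
    for k in cv2.findContours(m.astype(np.uint8),0,1)[0]:
        if cv2.contourArea(k)<25: continue
        w=np.array([px2w(p,*q,z)[:2] for q in k[:,0]]).astype(np.float32)
        print(name,cv2.minAreaRect(w), cv2.contourArea(k))
h,s,v=[hsv[...,i].astype(int) for i in range(3)]
roi=np.zeros(h.shape,bool); roi[200:265,105:170]=1
rect(roi&(h<20)&(s>90)&(v>60),.068,"wood")
roi[:]=0; roi[135:205,230:305]=1
rect(roi&((h<10)|(h>165))&(s>70),.062,"flake")
c=[px2w(p,u/1.5,w/1.5,.055)[:2] for u,w in [(354,225),(432,208),(452,285),(374,305)]]
print("plate",np.array(c),np.mean(c,0))
cv2.imwrite("pics/crop.png",cv2.resize(p["color"][130:235,100:430,::-1],None,fx=2.4,fy=2.4))
for r in trace("bottle",p): rect(r["region"],.035,"bottle")
for r in trace("balance",p)[:1]: rect(r["region"],.055,"balance")
print([ (px2w(p,u/1.5,w/1.5,z)[:2]) for u,w,z in [(545,318,.035),(615,280,.05),(604,268,.05),(626,290,.05)]])
E
```

```text
wood ((0.444061279296875, 0.31613942980766296), (0.03624627739191055, 0.10791227221488953), 45.393863677978516) 642.5
flake ((0.5528236627578735, 0.00964165199548006), (0.019719276577234268, 0.027296558022499084), 89.14179229736328) 73.0
flake ((0.6175553798675537, 0.0029426906257867813), (0.020903201773762703, 0.026800991967320442), 58.598243713378906) 76.0
flake ((0.6271846890449524, -0.0459861122071743), (0.020747032016515732, 0.026676541194319725), 55.24029541015625) 76.5
plate [[ 0.6464  0.0608]
 [ 0.6744 -0.0704]
 [ 0.5438 -0.1006]
 [ 0.512   0.0289]] [ 0.5942 -0.0203]
bottle ((0.5173889398574829, -0.318777859210968), (0.056196779012680054, 0.16447369754314423), 28.00285530090332) 1214.0
balance ((0.5710654258728027, -0.024610616266727448), (0.18954208493232727, 0.13904064893722534), 13.877455711364746) 3915.0
[array([ 0.4885, -0.2592]), array([ 0.5499, -0.3756]), array([ 0.5704, -0.3581]), array([ 0.5329, -0.3932])]
```

View pics/crop.png

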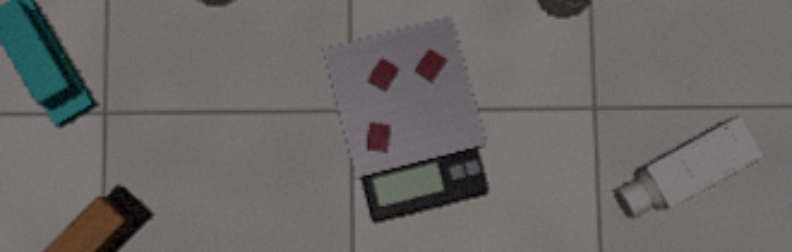

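Request:
drive_tool:
  steps:
    - [[0.8, 1, 0, 0, 0, 0.0103, 1], [0.8, 1, 0, 0, 0, 0.0103, 1], [0.8, 1, 0, 0, 0, 0.0103, 1], [0.8, 1, 0, 0, 0, 0.0103, 1], [0.8, 1, 0, 0, 0, 0.0103, 1], [0.8, 1, 0, 0, 0, 0.0103, 1], [0.8, 1, 0, 0, 0, 0.0103, 1], [0.8, 1, 0, 0, 0, 0.0103, 1]]

```text
time: 1.92
eef_pos: [0.3721, -0.3572, 0.2487]
ee_rot: [-1.24, 2.886, -0.001]
ft_force: [1.0, -1.1, 0.4]
width: 1.001
grip_force: 0.0
```

Request:
drive_tool:
  steps:
    - [[0.15, 1, 0, 0, 0, 0.0103, 1], [0.15, 1, 0, 0, 0, 0.0103, 1], [0.15, 1, 0, 0, 0, 0.0103, 1], [0.15, 1, 0, 0, 0, 0.0103, 1], [0.15, 1, 0, 0, 0, 0.0103, 1], [0.15, 1, 0, 0, 0, 0.0103, 1], [0.15, 1, 0, 0, 0, 0.0103, 1], [0.15, 1, 0, 0, 0, 0.0103, 1]]

```text
time: 2.58
eef_pos: [0.4072, -0.1173, 0.2487]
ee_rot: [-1.937, 2.472, -0.001]
ft_force: [-0.8, -0.2, -0.3]
width: 1.001
grip_force: 0.0
```

Request:
drive_tool:
  steps:
    - [[0.15, 1, 0, 0, 0, 0.0103, 1], [0.15, 1, 0, 0, 0, 0.0103, 1], [0.15, 1, 0, 0, 0, 0.0103, 1], [0.15, 1, 0, 0, 0, 0.0103, 1], [0.15, 1, 0, 0, 0, 0.0103, 1], [0.15, 1, 0, 0, 0, 0.0103, 1], [0.15, 1, 0, 0, 0, 0.0103, 1], [0.15, 1, 0, 0, 0, 0.0103, 1]]

```text
time: 3.25
eef_pos: [0.4431, 0.1229, 0.2487]
ee_rot: [-2.506, 1.893, -0.0]
ft_force: [0.2, 0.6, -0.0]
width: 1.0
grip_force: 0.0
```

Request:
drive_tool:
  steps:
    - [[0, 0.8, -0.3, 0, 0, 0.0102, 1], [0, 0.8, -0.4, 0, 0, 0.0102, 1], [0, 0.8, -0.5, 0, 0, 0.0102, 1], [0, 0.8, -0.6, 0, 0, 0.0102, 1], [0, 0.8, -0.6, 0, 0, 0.0102, 1], [0, 0.8, -0.6, 0, 0, 0.0102, 1], [0.03, 0.8, -0.6, 0, 0, 0.0102, 1], [0, 0.8, -0.6, 0, 0, 0.0102, 1]]

```text
time: 3.92
eef_pos: [0.4442, 0.3146, 0.1216]
ee_rot: [-2.904, 1.196, -0.001]
ft_force: [0.1, -0.8, -0.2]
width: 0.999
grip_force: 0.0
```

Request:
drive_tool:
  steps:
    - [[0, 0.03, -0.5, 0, 0, 0, 1], [0, 0, -0.5, 0, 0, 0, 1], [0, 0, -0.5, 0, 0, 0, 1], [0, 0, -0.5, 0, 0, 0, 1], [0, 0, -0.3, 0, 0, 0, 1], [0, 0, -0.2, 0, 0, 0, 1], [0, 0, 0, 0, 0, 0, 1], [0, 0, 0, 0, 0, 0, 1]]

```text
time: 4.58
eef_pos: [0.4444, 0.3144, 0.0476]
ee_rot: [-2.902, 1.201, -0.001]
ft_force: [-1.4, 0.1, -0.2]
width: 1.003
grip_force: 0.0
```

Request:
drive_tool:
  grip_force: 60
  steps:
    - [[0, 0, 0, 0, 0, 0, -1], [0, 0, 0, 0, 0, 0, -1], [0, 0, 0, 0, 0, 0, -1], [0, 0, 0, 0, 0, 0, -1], [0, 0, 0, 0, 0, 0, -1], [0, 0, 0, 0, 0, 0, -1], [0, 0, 0, 0, 0, 0, -1], [0, 0, 0, 0, 0, 0, -1]]

```text
time: 5.25
eef_pos: [0.4446, 0.3146, 0.0481]
ee_rot: [-2.902, 1.2, -0.001]
ft_force: [-1.0, -0.1, 5.7]
width: 0.439
grip_force: 60.7
```

```bash
python3 - <<'E'
from h import *
s=sense(); print(s["q"],s["eef_pos"],s["ee_rot"],s["ft_force"],s["width"],s["grip_force"])
p=capture("top"); cv2.imwrite("pics/grip.png",cv2.resize(p["color"][180:280,90:200,::-1],None,fx=5,fy=5))
p2=capture("scene"); cv2.imwrite("pics/grip2.png",cv2.resize(p2["color"][190:290,270:430,::-1],None,fx=4,fy=4))
E
```

```text
[ 9.13877170e-01  4.80296194e-01 -4.28888269e-01  5.66857974e-04
 -6.60178774e-01 -1.27941816e-01] [0.44455805 0.31462941 0.04814066] [-2.90185036e+00  1.20031227e+00 -1.11556640e-03] [-1.01661927 -0.12499712  5.6650986 ] 0.43939414930235365 60.72970747947693
```

View pics/grip2.png

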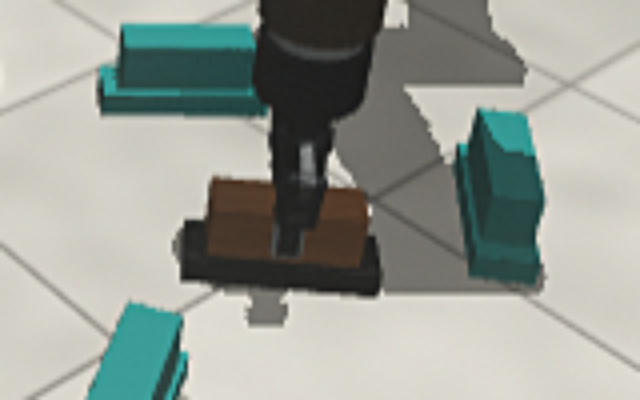

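Request:
drive_tool:
  steps:
    - [[0, 0, 0.3, 0, 0, 0, -1], [0, 0, 0.8, 0, 0, 0, -1], [0, 0, 1, 0, 0, 0, -1], [0, 0, 1, 0, 0, 0, -1], [0.28, -0.69, 0.8, 0, 0, 0.00804, -1], [0.28, -0.69, 0.6, 0, 0, 0.00804, -1], [0.28, -0.69, 0.5, 0, 0, 0.00804, -1], [0.28, -0.69, 0, 0, 0, 0.00804, -1]]

```text
time: 6.02
eef_pos: [0.4788, 0.2312, 0.2006]
ee_rot: [-3.006, 0.896, -0.005]
ft_force: [0.8, 0.3, -2.0]
width: 0.437
grip_force: 60.5
```

Request:
drive_tool:
  steps:
    - [[0.28, -0.69, 0, 0, 0, 0.00804, -1], [0.28, -0.69, 0, 0, 0, 0.00804, -1], [0.28, -0.69, 0, 0, 0, 0.00804, -1], [0.28, -0.69, 0, 0, 0, 0.00804, -1], [0.28, -0.69, 0, 0, 0, 0.00804, -1], [0.28, -0.69, 0, 0, 0, 0.00804, -1], [0.28, -0.69, 0, 0, 0, 0.00804, -1], [0.28, -0.69, 0, 0, 0, 0.00804, -1]]

```text
time: 6.68
eef_pos: [0.5442, 0.0645, 0.1966]
ee_rot: [3.129, -0.277, -0.004]
ft_force: [0.1, -0.7, -3.0]
width: 0.439
grip_force: 60.4
```

Request:
drive_tool:
  steps:
    - [[0.28, -0.69, 0, 0, 0, 0.00804, -1], [0.28, -0.69, 0, 0, 0, 0.00804, -1], [0.28, -0.69, 0, 0, 0, 0.00804, -1], [0.28, -0.69, 0, 0, 0, 0.00804, -1], [0.28, -0.69, 0, 0, 0, 0.00804, -1], [0.28, -0.69, 0, 0, 0, 0.00804, -1], [0.28, -0.69, 0, 0, 0, 0.00804, -1], [0.28, -0.69, 0, 0, 0, 0.00804, -1]]

```text
time: 7.35
eef_pos: [0.6114, -0.1007, 0.1964]
ee_rot: [-3.12, -0.356, 0.004]
ft_force: [0.6, -0.3, -2.4]
width: 0.439
grip_force: 60.4
```

```bash
python3 - <<'E'
from h import *
s=sense(); print(s["q"],s["eef_pos"],s["ee_rot"],s["ft_force"],s["width"],s["grip_force"])
p=capture("scene"); 
for w in [(.6647,.0650,.055),(.6745,-.0714,.055),(.5942,-.02,.055)]: print(w2px(p,w))
cv2.imwrite("pics/pre.png",cv2.resize(p["color"][130:250,160:310,::-1],None,fx=5,fy=5))
E
```

```text
[ 9.70597222e-02  4.15901809e-01 -7.84087033e-02 -1.12766746e-03
 -1.07905402e+00  1.70163749e+00] [ 0.61137141 -0.10074864  0.19637365] [-3.12028116 -0.35626083  0.00400587] [ 0.62945565 -0.31710244 -2.42683219] 0.4390607293217621 60.41680455207825
[229.14229009 228.19962803]
[203.46665616 209.01749011]
[232.81289843 207.82637029]
```

View pics/pre.png

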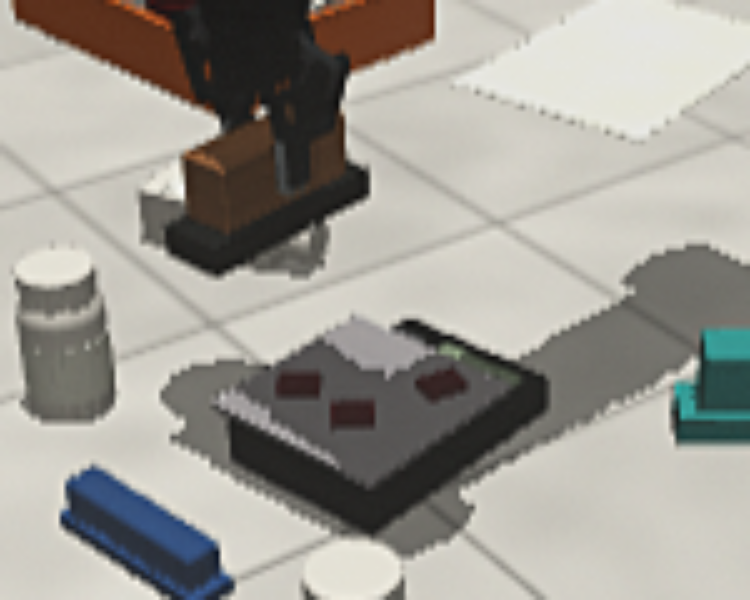

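The scraper hangs level beside the plate, with its foot parallel to the plate edge. The flakes lie at about (298,383), (352,413) and (441,383) of this crop, all in front of the foot.

Request:
drive_tool:
  steps:
    - [[0, 0, -0.4, 0, 0, 0, -1], [0, 0, -0.6, 0, 0, 0, -1], [0, 0, -0.6, 0, 0, 0, -1], [0, 0, -0.6, 0, 0, 0, -1], [0, 0, -0.4, 0, 0, 0, -1], [0, 0, -0.25, 0, 0, 0, -1], [0, 0, -0.1, 0, 0, 0, -1], [0, 0, 0, 0, 0, 0, -1]]

```text
time: 8.07
eef_pos: [0.6115, -0.0998, 0.108]
ee_rot: [-3.121, -0.353, 0.003]
ft_force: [-0.1, -0.4, -2.0]
width: 0.436
grip_force: 60.8
```

Request:
drive_tool:
  steps:
    - [[0, 0, -0.06, 0, 0, 0, -1], [0, 0, -0.06, 0, 0, 0, -1], [0, 0, 0, 0, 0, 0, -1], [-0.03, 0.13, 0, 0, 0, 0, -1], [-0.045, 0.195, 0, 0, 0, 0, -1], [-0.056, 0.244, 0, 0, 0, 0, -1], [-0.056, 0.244, 0, 0, 0, 0, -1], [-0.056, 0.244, 0, 0, 0, 0, -1]]

```text
time: 8.73
eef_pos: [0.6047, -0.0671, 0.1054]
ee_rot: [3.122, 0.354, 0.0]
ft_force: [-0.5, 0.2, -2.0]
width: 0.437
grip_force: 60.8
```

Request:
drive_tool:
  steps:
    - [[-0.056, 0.244, 0, 0, 0, 0, -1], [-0.056, 0.244, 0, 0, 0, 0, -1], [-0.056, 0.244, 0, 0, 0, 0, -1], [-0.056, 0.244, 0, 0, 0, 0, -1], [-0.056, 0.244, 0, 0, 0, 0, -1], [-0.056, 0.244, 0, 0, 0, 0, -1], [-0.056, 0.244, 0, 0, 0, 0, -1], [-0.056, 0.244, 0, 0, 0, 0, -1]]

```text
time: 9.4
eef_pos: [0.5912, -0.0088, 0.1052]
ee_rot: [3.122, 0.353, 0.0]
ft_force: [0.4, 0.2, -2.9]
width: 0.44
grip_force: 60.8
```

Request:
drive_tool:
  steps:
    - [[-0.056, 0.244, -0.03, 0, 0, 0, -1], [-0.056, 0.244, 0, 0, 0, 0, -1], [-0.056, 0.244, 0, 0, 0, 0, -1], [-0.056, 0.244, 0, 0, 0, 0, -1], [-0.056, 0.244, 0, 0, 0, 0, -1], [-0.056, 0.244, 0, 0, 0, 0, -1], [-0.056, 0.244, 0, 0, 0, 0, -1], [-0.056, 0.244, 0, 0, 0, 0, -1]]

```text
time: 10.07
eef_pos: [0.5778, 0.0498, 0.1043]
ee_rot: [-3.122, -0.353, 0.0]
ft_force: [-0.0, 1.1, -3.1]
width: 0.436
grip_force: 60.8
```

Request:
drive_tool:
  steps:
    - [[-0.056, 0.244, 0, 0, 0, 0, -1], [-0.056, 0.244, 0, 0, 0, 0, -1], [-0.056, 0.244, 0, 0, 0, 0, -1], [-0.056, 0.244, 0, 0, 0, 0, -1], [-0.056, 0.244, 0, 0, 0, 0, -1], [-0.056, 0.244, 0, 0, 0, 0, -1], [-0.056, 0.244, 0, 0, 0, 0, -1], [0, 0, 0, 0, 0, 0, -1]]

```text
time: 10.73
eef_pos: [0.566, 0.1016, 0.1044]
ee_rot: [-3.121, -0.356, -0.0]
ft_force: [-0.1, -0.3, -3.5]
width: 0.437
grip_force: 60.8
```

Request:
drive_tool:
  steps:
    - [[0, 0, 0.5, 0, 0, 0, -1], [0, 0, 0.8, 0, 0, 0, -1], [0, 0, 0.8, 0, 0, 0, -1], [0, 0.3, 0.8, 0, 0, 0, -1], [-0.5, 0.8, 0, 0, 0, 0, -1], [-0.5, 0.8, 0, 0, 0, 0, -1], [-0.5, 0.8, 0, 0, 0, 0, -1], [-0.5, 0.8, 0, 0, 0, 0, -1]]

```text
time: 11.4
eef_pos: [0.5054, 0.2058, 0.1915]
ee_rot: [-3.122, -0.352, -0.0]
ft_force: [0.3, 1.2, -2.7]
width: 0.435
grip_force: 61.0
```

```bash
python3 - <<'E'
from h import *
s=sense(); print(s["q"],s["eef_pos"],s["ee_rot"],s["ft_force"],s["width"],s["grip_force"])
p=capture("top"); q=capture("scene")
for l in p,q:
  for r in recognise("flake0",l): print(r["position"],r["confidence"])
a=cv2.resize(p["color"][120:280,90:310,::-1],(770,560)); cv2.imwrite("pics/after_t.png",a)
E
```

```text
[ 6.83879458e-01  2.99964491e-01 -2.71350375e-01 -2.11814196e-04
 -9.99233787e-01  1.11140495e+00] [0.50538123 0.2058401  0.19146352] [-3.12156149e+00 -3.51674498e-01 -1.75774037e-04] [ 0.34782604  1.22802979 -2.66155598] 0.43524435911219717 60.95961928367615
[0.5334, 0.0649, 0.0033] 0.66
[0.5982, 0.0751, 0.0075] 0.63
[0.5848, 0.0734, 0.0085] 0.59
[0.6029, 0.0865, 0.0117] 0.55
[0.7716, 0.0021, 0.026] 0.55
[0.5419, 0.0695, 0.0069] 0.39
```

View pics/after_t.png

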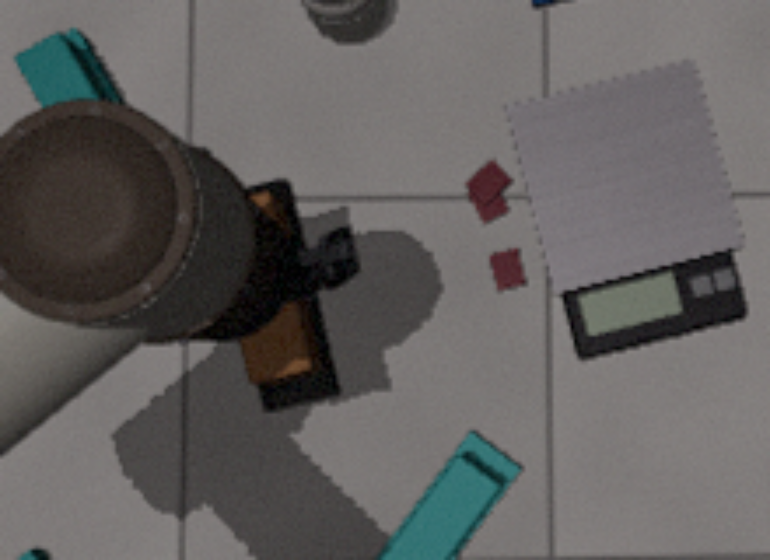

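The plate is clean: the three flakes lie on the bench at (490,183), (490,205) and (507,270) in this crop, left of the balance. Next I stand the scraper back on the bench.

Request:
drive_tool:
  steps:
    - [[-0.42, 0.67, -0.3, 0, 0, 0, -1], [-0.42, 0.67, -0.6, 0, 0, 0, -1], [-0.42, 0.67, -0.8, 0, 0, 0, -1], [-0.42, 0.67, -0.8, 0, 0, 0, -1], [0, 0, -0.8, 0, 0, 0, -1], [0, 0, -0.6, 0, 0, 0, -1], [0, 0, -0.4, 0, 0, 0, -1], [0, 0, -0.2, 0, 0, 0, -1]]

```text
time: 12.27
eef_pos: [0.4556, 0.2841, 0.0543]
ee_rot: [3.119, 0.351, -0.004]
ft_force: [-0.2, -0.4, -1.8]
width: 0.438
grip_force: 61.2
```

Request:
drive_tool:
  steps:
    - [[0, 0, -0.06, 0, 0, 0, -1], [0, 0, -0.06, 0, 0, 0, -1], [0, 0, -0.06, 0, 0, 0, -1], [0, 0, 0, 0, 0, 0, -1], [0, 0, 0, 0, 0, 0, -1], [0, 0, 0, 0, 0, 0, -1], [0, 0, 0, 0, 0, 0, -1], [0, 0, 0, 0, 0, 0, -1]]

```text
time: 12.93
eef_pos: [0.4559, 0.2858, 0.0513]
ee_rot: [-3.121, -0.354, -0.001]
ft_force: [0.3, -0.1, -3.6]
width: 0.438
grip_force: 61.2
```

Request:
drive_tool:
  steps:
    - [[0, 0, -0.03, 0, 0, 0, -1], [0, 0, -0.03, 0, 0, 0, -1], [0, 0, -0.03, 0, 0, 0, -1], [0, 0, -0.02, 0, 0, 0, -1], [0, 0, 0, 0, 0, 0, -1], [0, 0, 0, 0, 0, 0, -1], [0, 0, 0, 0, 0, 0, -1], [0, 0, 0, 0, 0, 0, -1]]

```text
time: 13.6
eef_pos: [0.4557, 0.2857, 0.0481]
ee_rot: [3.122, 0.354, 0.0]
ft_force: [-3.0, -0.4, 6.0]
width: 0.435
grip_force: 61.9
```

Request:
drive_tool:
  steps:
    - [[0, 0, 0, 0, 0, 0, 1], [0, 0, 0, 0, 0, 0, 1], [0, 0, 0, 0, 0, 0, 1], [0, 0, 0, 0, 0, 0, 1], [0, 0, 0.3, 0, 0, 0, 1], [0, 0, 0.7, 0, 0, 0, 1], [0, 0, 1, 0, 0, 0, 1], [0, 0, 1, 0, 0, 0, 1]]

```text
time: 14.27
eef_pos: [0.4555, 0.2852, 0.1386]
ee_rot: [3.12, 0.353, -0.002]
ft_force: [-0.1, 1.2, 0.2]
width: 1.0
grip_force: 0.0
```

```bash
python3 - <<'E'
from h import *
from scipy.optimize import minimize
np.set_printoptions(precision=4,suppress=True)
s=sense(); print(s["q"],s["eef_pos"])
obs=[]
for c in ["top","scene"]:
    p=capture(c)
    for r in recognise("scraper",p): print(c,np.array(r["position"]),r["confidence"])
    b=[]
    for r in trace("bottle",p):
        m=r["region"].astype(np.uint8); y,x=np.nonzero(m); print(c,x.mean(),y.mean(),m.sum(),r["confidence"]); b.append(m)
    tgt=w2px(p,(.516,-.311,.025)); print(tgt)
    b=[m for m in b if np.hypot(*(np.array(np.nonzero(m)).mean(1)[::-1]-tgt))<10]
    if b: obs.append((c,p,b[0]))
bx=[(x,y,z) for x in(-.025,.025) for y in(-.025,.025) for z in(-.075,.042)]
t=np.linspace(0,2*np.pi,16)
cp=[(.018*np.cos(a),.018*np.sin(a),z) for a in t for z in(.042,.075)]
def cost(v,o):
    cx,cy,a=v; b=np.array([np.cos(a),np.sin(a),0]); n=np.array([-b[1],b[0],0]); tot=0
    for c,p,m in o:
        M=np.zeros((384*4,512*4),np.uint8)
        for P in (bx,cp):
            w=[np.array([cx,cy,.025])+q[0]*n+q[1]*np.array([0,0,1])+q[2]*b for q in P]
            u=np.array([w2px(p,k) for k in w])*4+1.5
            cv2.fillConvexPoly(M,cv2.convexHull(u.astype(np.int32)),1)
        M=cv2.resize(M.astype(np.float32),(512,384),interpolation=cv2.INTER_AREA)
        tot+=1-np.minimum(M,m).sum()/np.maximum(M,m).sum()
    return tot
for o in [obs]+[[k] for k in obs]:
    r=minimize(cost,[.516,-.311,2.06],args=(o,),method="Nelder-Mead",options=dict(initial_simplex=[[.516,-.311,2.06],[.526,-.311,2.06],[.516,-.301,2.06],[.516,-.311,2.16]]))
    print([k[0] for k in o],r.x,np.degrees(r.x[2]),r.fun)
E
```

```text
[ 0.8614  0.3464 -0.3566  0.0002 -0.8696  0.9348] [0.4555 0.2852 0.1386]
top [0.435  0.278  0.0705] 0.9
top [0.352  0.1128 0.0661] 0.89
top [0.2695 0.3675 0.0681] 0.87
top [0.6366 0.3586 0.0673] 0.83
top [0.538  0.0673 0.0045] 0.43
top 387.3132137030995 199.88172920065253 1226 0.58
top 338.5973154362416 120.5221476510067 745 0.17
[381.7857 201.2947]
scene [0.2994 0.3967 0.0533] 0.96
scene [0.3666 0.1234 0.0313] 0.87
scene [0.4821 0.3031 0.0468] 0.86
scene [0.6712 0.3849 0.0531] 0.56
scene 205.07620817843866 173.70817843866172 538 0.58
[208.3812 174.7021]
['top', 'scene'] [ 0.5166 -0.3192  2.0425] 117.02586892145814 0.14222782850265503
['top'] [ 0.5166 -0.3193  2.0519] 117.5625438676049 0.047738075256347656
['scene'] [ 0.518  -0.3187  2.0078] 115.03751431604651 0.08870196342468262
```

Request:
drive_tool:
  steps:
    - [[0.092, -0.3, 0.9, 0, 0, -0.00875, 1], [0.092, -0.853, 0.9, 0, 0, -0.00875, 1], [0.092, -0.853, 0.9, 0, 0, -0.00875, 1], [0.092, -0.853, 0.9, 0, 0, -0.00875, 1], [0.092, -0.853, 0, 0, 0, -0.00875, 1], [0.092, -0.853, 0, 0, 0, -0.00875, 1], [0.092, -0.853, 0, 0, 0, -0.00875, 1], [0.092, -0.853, 0, 0, 0, -0.00875, 1]]

```text
time: 15.23
eef_pos: [0.4773, 0.0961, 0.2445]
ee_rot: [3.122, -0.34, -0.003]
ft_force: [0.6, -0.3, -0.6]
width: 0.999
grip_force: 0.0
```

Request:
drive_tool:
  steps:
    - [[0.092, -0.853, 0, 0, 0, -0.00875, 1], [0.092, -0.853, 0, 0, 0, -0.00875, 1], [0.092, -0.853, 0, 0, 0, -0.00875, 1], [0.092, -0.853, 0, 0, 0, -0.00875, 1], [0.092, -0.853, 0, 0, 0, -0.00875, 1], [0.092, -0.853, 0, 0, 0, -0.00875, 1], [0.092, -0.853, 0, 0, 0, -0.00875, 1], [0.092, -0.853, 0, 0, 0, -0.00875, 1]]

```text
time: 15.9
eef_pos: [0.4993, -0.1085, 0.2442]
ee_rot: [2.973, -1.013, -0.005]
ft_force: [0.8, 0.1, -0.2]
width: 0.997
grip_force: 0.0
```

Request:
drive_tool:
  steps:
    - [[0.092, -0.853, 0, 0, 0, -0.00875, 1], [0.092, -0.853, 0, 0, 0, -0.00875, 1], [0.092, -0.853, 0, 0, 0, -0.00875, 1], [0.092, -0.853, 0, 0, 0, -0.00875, 1], [0.092, -0.853, 0, 0, 0, -0.00875, 1], [0.092, -0.853, 0, 0, 0, -0.00875, 1], [0.092, -0.853, 0, 0, 0, -0.00875, 1], [0.092, -0.853, 0, 0, 0, -0.00875, 1]]

```text
time: 16.57
eef_pos: [0.5215, -0.313, 0.2437]
ee_rot: [2.68, -1.638, -0.005]
ft_force: [-0.2, 0.0, -0.1]
width: 1.001
grip_force: 0.0
```

Request:
drive_tool:
  steps:
    - [[0, 0, 0, -0.0124, -0.0064, 0, 1], [0, 0, 0, -0.0124, -0.0064, 0, 1], [0, 0, 0, -0.0124, -0.0064, 0, 1], [0, 0, 0, -0.0124, -0.0064, 0, 1], [0, 0, 0, 0, 0, 0, 1], [0, 0, 0, 0, 0, 0, 1], [0, 0, 0, 0, 0, 0, 1], [0, 0, 0, 0, 0, 0, 1]]

```text
time: 17.23
eef_pos: [0.5236, -0.3125, 0.2464]
ee_rot: [2.5, -1.524, 0.445]
ft_force: [1.0, -0.3, 0.8]
width: 0.998
grip_force: 0.0
```

```bash
python3 - <<'E'
from h import *
from scipy.spatial.transform import Rotation as R
np.set_printoptions(precision=4,suppress=True)
s=sense(); print(s["q"],s["eef_pos"],s["ee_rot"]); M=R.from_rotvec(s["ee_rot"]).as_matrix(); print(M)
a=np.radians(117.3); b=np.array([np.cos(a),np.sin(a),0]); z=-np.cos(np.radians(20))*np.array([0,0,1])-np.sin(np.radians(20))*b
y=np.array([np.cos(a+np.pi/2),np.sin(a+np.pi/2),0])
for sg in (1,-1):
    T=np.c_[np.cross(sg*y,z),sg*y,z]; print(R.from_matrix(T@M.T).as_rotvec()/2/np.pi)
E
```

```text
[-0.1623  0.2365 -0.4011  0.411  -0.76    0.3626] [ 0.5236 -0.3125  0.2464] [ 2.4995 -1.5239  0.445 ]
[[ 0.4298 -0.8888  0.1593]
 [-0.8348 -0.4583 -0.305 ]
 [ 0.3441 -0.0019 -0.9389]]
[0.0002 0.0004 0.0001]
[ 0.079  -0.1522 -0.4695]
```

Request:
drive_tool:
  steps:
    - [[-0.05, -0.2, -0.5, 0, 0, 0, 1], [0, -0.2, -0.8, 0, 0, 0, 1], [0, -0.15, -0.9, 0, 0, 0, 1], [0, 0, -0.9, 0, 0, 0, 1], [0, 0, -0.9, 0, 0, 0, 1], [0, 0, -0.8, 0, 0, 0, 1], [0, 0, -0.5, 0, 0, 0, 1], [0, 0, -0.3, 0, 0, 0, 1]]

```text
time: 17.9
eef_pos: [0.5208, -0.3292, 0.0754]
ee_rot: [2.499, -1.523, 0.439]
ft_force: [-0.5, -1.3, 1.2]
width: 1.002
grip_force: 0.0
```

```bash
python3 - <<'E'
from h import *
s=sense(); print(s["eef_pos"])
p=capture("scene"); q=capture("top")
a=cv2.resize(p["color"][120:220,150:270,::-1],(480,400)); b=cv2.resize(q["color"][140:265,330:430,::-1],(320,400))
cv2.imwrite("pics/bt.png",np.hstack([a,b]))
E
```

```text
[ 0.52078131 -0.32915557  0.07535319]
```

View pics/bt.png

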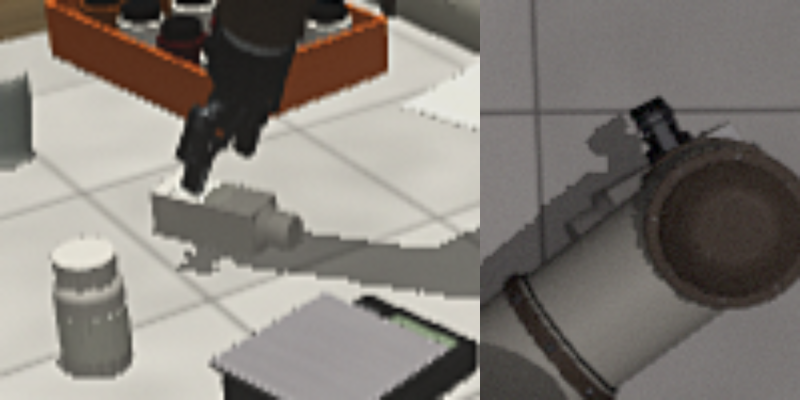

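The left panel shows the fingers straddling the bottle body near its base half, cap at (290,228) to the right; the plate stays clean. Going down to grip.

Request:
drive_tool:
  steps:
    - [[0.03, 0, -0.4, 0, 0, 0, 1], [0, 0, -0.4, 0, 0, 0, 1], [0, 0, -0.4, 0, 0, 0, 1], [0, 0, -0.25, 0, 0, 0, 1], [0, 0, -0.1, 0, 0, 0, 1], [0, 0, 0, 0, 0, 0, 1], [0, 0, 0, 0, 0, 0, 1], [0, 0, 0, 0, 0, 0, 1]]

```text
time: 18.67
eef_pos: [0.5228, -0.3294, 0.0325]
ee_rot: [2.498, -1.522, 0.447]
ft_force: [-0.4, 0.7, -0.3]
width: 1.003
grip_force: 0.0
```

Request:
drive_tool:
  grip_force: 40
  steps:
    - [[0, 0, 0, 0, 0, 0, -1], [0, 0, 0, 0, 0, 0, -1], [0, 0, 0, 0, 0, 0, -1], [0, 0, 0, 0, 0, 0, -1], [0, 0, 0, 0, 0, 0, -1], [0, 0, 0, 0, 0, 0, -1], [0, 0, 0, 0, 0, 0, -1], [0, 0, 0, 0, 0, 0, -1]]

```text
time: 19.33
eef_pos: [0.5219, -0.3283, 0.0319]
ee_rot: [2.5, -1.521, 0.445]
ft_force: [-0.4, 3.5, 5.0]
width: 0.577
grip_force: 42.7
```

Request:
drive_tool:
  steps:
    - [[0, 0, 0.3, 0, 0, 0, -1], [0, 0, 0.8, 0, 0, 0, -1], [0, 0, 1, 0, 0, 0, -1], [0, 0, 1, 0, 0, 0, -1], [0, 0, 1, 0, 0, 0, -1], [0, 0, 1, 0, 0, 0, -1], [0, 0, 1, 0, 0, 0, -1], [0, 0, 1, 0, 0, 0, -1]]

```text
time: 20.0
eef_pos: [0.5258, -0.3384, 0.2043]
ee_rot: [2.48, -1.516, 0.458]
ft_force: [0.6, -0.7, -0.7]
width: 0.579
grip_force: 42.0
```

Request:
drive_tool:
  steps:
    - [[0, 0, 0, 0.0148, 0.0076, 0, -1], [0, 0, 0, 0.0148, 0.0076, 0, -1], [0, 0, 0, 0.0148, 0.0076, 0, -1], [0, 0, 0, 0.0148, 0.0076, 0, -1], [0, 0, 0, 0.0148, 0.0076, 0, -1], [0, 0, 0, 0.0148, 0.0076, 0, -1], [0, 0, 0, 0.0148, 0.0076, 0, -1], [0, 0, 0, 0.0148, 0.0076, 0, -1]]

```text
time: 20.67
eef_pos: [0.526, -0.3402, 0.2042]
ee_rot: [-2.437, 1.486, 0.574]
ft_force: [0.0, -0.6, -1.0]
width: 0.579
grip_force: 42.0
```

```bash
cat > kin.py <<'E'
import numpy as np
from scipy.optimize import least_squares
from scipy.spatial.transform import Rotation as R
D=[([-1.021,.386,.007,0,-1.194,-.259],(.179,-.598,.247),(.455,-3.108,-.003)),
([.91388,.48030,-.42889,.00057,-.66018,-.12794],(.44456,.31463,.04814),(-2.90185,1.20031,-.0011)),
([.09706,.4159,-.0784,-.0011,-1.07905,1.70164],(.61137,-.10075,.19637),(-3.12028,-.35626,.004)),
([.68388,.29996,-.27135,-.0002,-.99923,1.1114],(.50538,.20584,.19146),(-3.12156,-.35167,-.0002)),
([.8614,.3464,-.3566,.0002,-.8696,.9348],(.4555,.2852,.1386),(3.12,.353,-.002)),
([-.1623,.2365,-.4011,.411,-.76,.3626],(.5236,-.3125,.2464),(2.4995,-1.5239,.445))]
def fk(q,P,s=(1,1)):
    a1,y1,d1,L2,l3,a3,y2,d6=P; rz=R.from_euler('z',q[0]); r2=R.from_euler('y',q[1]); r3=R.from_euler('y',q[1]-q[2]); r4=R.from_euler('x',s[0]*q[3]); r5=R.from_euler('y',-q[4]); r6=R.from_euler('x',s[1]*q[5])
    Rt=rz*r3*r4*r5
    p=rz.apply([a1,y1,d1])+rz.apply(r2.apply([0,0,L2])+r3.apply([l3,0,a3]))+(rz*r3*r4).apply([0,y2,0])+Rt.apply([d6,0,0])
    return p,Rt*r6
E
python3 - <<'E'
from kin import *; from workcell import sense
np.set_printoptions(precision=4,suppress=True)
s=sense(); print(repr((list(np.round(s["q"],4)),tuple(np.round(s["eef_pos"],4)),tuple(np.round(s["ee_rot"],4)))),s["width"],s["grip_force"])
D.append((s["q"],s["eef_pos"],s["ee_rot"]))
for s4 in(1,-1):
  for s6 in(1,-1):
    T=[ (fk(q,[0]*8,(s4,s6))[1].inv()*R.from_rotvec(r)) for q,p,r in D]
    dev=[(T[0].inv()*t).magnitude() for t in T]
    f=lambda P:np.concatenate([fk(q,P,(s4,s6))[0]-p for q,p,r in D]+[1e-3*(np.array(P)-[0,-.1,.3,.4,.4,0,0,.2])])
    o=least_squares(f,[0,-.1,.3,.4,.4,0,0,.2]); print(s4,s6,np.array(dev),o.x,np.abs(o.fun[:-8]).max(),T[0].as_rotvec())
M=R.from_rotvec(s["ee_rot"]).as_matrix(); print(M)
E
```

```text
([np.float64(-0.4447), np.float64(0.624), np.float64(0.3282), np.float64(-0.2654), np.float64(-1.6505), np.float64(0.9499)], (np.float64(0.526), np.float64(-0.3402), np.float64(0.2042)), (np.float64(-2.4372), np.float64(1.4858), np.float64(0.5741))) 0.5787560446855452 41.96780562400818
1 1 [0.     0.2631 2.3629 2.7406 2.3877 1.9126 2.4856] [ 0.1225 -0.4316  0.0227  0.1146  0.3967  0.111   0.279  -0.1738] 0.04150509840297684 [-0.8197  1.4103 -0.8196]
1 -1 [0.     0.0014 0.0021 0.0003 0.0009 0.8224 0.5305] [ 0.1225 -0.4316  0.0227  0.1146  0.3967  0.111   0.279  -0.1738] 0.04150509840297684 [-1.2092  1.2088 -1.2089]
-1 1 [0.     0.2622 2.3619 2.7409 2.3875 1.2433 2.4178] [ 0.0001 -0.0002  0.1599  0.5649  0.4214  0.0003 -0.1596  0.2806] 0.000281065841522099 [-0.8197  1.4103 -0.8196]
-1 -1 [0.     0.0004 0.0004 0.0004 0.0006 0.0004 0.0004] [ 0.0001 -0.0002  0.1599  0.5649  0.4214  0.0003 -0.1596  0.2806] 0.000281065841522099 [-1.2092  1.2088 -1.2089]
[[ 0.4093 -0.888  -0.2094]
 [-0.7981 -0.4597  0.3894]
 [-0.4421  0.0078 -0.8969]]
```

```bash
cat > ik.py <<'E'
from kin import *
P=[.0001,-.0002,.1599,.5649,.4214,.0003,-.1596,.2806]; S=(-1,-1)
C=R.from_rotvec([-1.2092,1.2088,-1.2089])
lo=np.array([-3.14,-1.21,-1.07,-3.16,-2.99,-3.1]);hi=np.array([3.14,2.06,1.41,2.05,-.16,3.1])
def FK(q):
    p,r=fk(q,P,S); return p,r*C
def IK(p,r,q0):
    f=lambda q:np.r_[FK(q)[0]-p,.3*(r.inv()*FK(q)[1]).as_rotvec()]
    o=least_squares(f,np.clip(q0,lo+1e-4,hi-1e-4),bounds=(lo,hi)); return o.x,np.abs(o.fun).max()
G=R.from_rotvec([2.5,-1.521,.445]); M=G.as_matrix()
b=np.cross([0,0,1],M[:,1]); b/=np.linalg.norm(b); b=-b if b[1]<0 else b
bt=M.T@b   # bottle axis in tool
n=np.cross(b,[0,0,1]); UP=R.from_rotvec(n*np.pi/2)*G
A0=np.degrees(np.arctan2(*UP.as_matrix()[1::-1,2]))
def goal(A): return R.from_euler('z',np.radians(A-A0))*UP
E
python3 - <<'E'
from ik import *; from workcell import sense
np.set_printoptions(precision=3,suppress=True)
s=sense(); print(bt,b,A0,UP.as_matrix()[:,2],"axis now",R.from_rotvec(s["ee_rot"]).apply(bt))
O=np.array([.5945,-.0195])
for A in range(20,131,15):
    d=np.array([np.cos(np.radians(A)),np.sin(np.radians(A))]); t=O-.0069*d
    q=s["q"]
    q1,e1=IK(np.r_[t,.22],goal(A),q); q2,e2=IK(np.r_[t,.119],goal(A),q1)
    print(A,q1,round(e1,4),q2,round(e2,4))
    # wrist centre & forearm flange pts
    p,r=FK(q2); print("   wrist",p-r.as_matrix()[:,2]*.2806, "elbow", .5649*np.sin(q2[1]), .16+.5649*np.cos(q2[1]))
E
```

```text
[-0.939  0.    -0.345] [-0.46   0.888 -0.   ] 117.33512379520754 [-0.431  0.834 -0.345] axis now [-0.312  0.615  0.724]
20 [-0.43   0.244 -0.465 -1.827 -0.75   0.672] 0.0 [-0.521  0.507 -0.566 -2.043 -0.937  1.1  ] 0.0
   wrist [ 0.34  -0.112  0.216] elbow 0.27422283173410467 0.6538763494597903
35 [-0.44   0.309 -0.338 -1.578 -0.952  0.555] 0.0 [-0.496  0.529 -0.4   -1.724 -1.015  0.889] 0.0
   wrist [ 0.373 -0.175  0.216] elbow 0.28501053561451384 0.6477304630518047
50 [-0.438  0.39  -0.201 -1.405 -1.167  0.511] 0.0 [-0.466  0.578 -0.248 -1.488 -1.159  0.767] 0.0
   wrist [ 0.421 -0.227  0.216] elbow 0.3084576744964032 0.6332503280973727
65 [-0.417  0.478 -0.053 -1.272 -1.38   0.499] 0.0 [-0.428  0.641 -0.095 -1.31  -1.331  0.703] 0.0
   wrist [ 0.48  -0.264  0.216] elbow 0.3376448739294825 0.6128884510662022
80 [-0.379  0.567  0.102 -1.166 -1.586  0.504] 0.0 [-0.379  0.711  0.058 -1.169 -1.513  0.677] 0.0
   wrist [ 0.548 -0.286  0.216] elbow 0.36844455860146813 0.5882062788387966
95 [-0.325  0.653  0.257 -1.076 -1.787  0.525] 0.0 [-0.32   0.783  0.21  -1.052 -1.697  0.68 ] 0.0
   wrist [ 0.618 -0.289  0.216] elbow 0.3983230555111461 0.5605630455349874
110 [-0.261  0.734  0.405 -0.994 -1.979  0.564] 0.0 [-0.252  0.853  0.353 -0.947 -1.876  0.71 ] 0.0
   wrist [ 0.687 -0.274  0.216] elbow 0.42560556283389483 0.5314457092023591
125 [-0.186  0.808  0.538 -0.909 -2.159  0.627] 0.0 [-0.175  0.919  0.479 -0.84  -2.042  0.771] 0.0
   wrist [ 0.75  -0.241  0.216] elbow 0.44913393337836693 0.502623291514276
```

```bash
python3 - <<'E'
from ik import *; from workcell import sense
np.set_printoptions(precision=5,suppress=True)
s=sense(); c=R.from_rotvec(s["ee_rot"]); w=(goal(65)*c.inv()).as_rotvec(); A=np.radians(65)
t=np.r_[.5945-.0069*np.cos(A),-.0195-.0069*np.sin(A),.225]; N=16
print(w/2/np.pi/N, np.degrees(np.linalg.norm(w))/N, (t-s["eef_pos"])/.03/N,t)
q=s["q"]; Q=[q]
for i in range(1,N+1):
    q,e=IK(s["eef_pos"]+(t-s["eef_pos"])*i/N,R.from_rotvec(w*i/N)*c,q); Q.append(q)
print(np.abs(np.diff(Q,axis=0)).max(0)*12,e)
E
```

```text
[ 0.00783  0.00009 -0.00867] 4.20456091667855 [0.13653 0.65511 0.04336] [ 0.59158 -0.02575  0.225  ]
[0.09665 0.13789 0.48725 0.83162 0.42005 0.5609 ] 2.1121979165705795e-10
```

Request:
drive_tool:
  steps:
    - [[0.137, 0.655, 0.043, 0.0078, 0.0001, -0.0087, -1], [0.137, 0.655, 0.043, 0.0078, 0.0001, -0.0087, -1], [0.137, 0.655, 0.043, 0.0078, 0.0001, -0.0087, -1], [0.137, 0.655, 0.043, 0.0078, 0.0001, -0.0087, -1], [0.137, 0.655, 0.043, 0.0078, 0.0001, -0.0087, -1], [0.137, 0.655, 0.043, 0.0078, 0.0001, -0.0087, -1], [0.137, 0.655, 0.043, 0.0078, 0.0001, -0.0087, -1], [0.137, 0.655, 0.043, 0.0078, 0.0001, -0.0087, -1]]

```text
time: 21.33
eef_pos: [0.5589, -0.1822, 0.214]
ee_rot: [-1.751, 1.66, 0.693]
ft_force: [-0.1, 0.1, -0.5]
width: 0.578
grip_force: 42.0
```

Request:
drive_tool:
  steps:
    - [[0.137, 0.655, 0.043, 0.0078, 0.0001, -0.0087, -1], [0.137, 0.655, 0.043, 0.0078, 0.0001, -0.0087, -1], [0.137, 0.655, 0.043, 0.0078, 0.0001, -0.0087, -1], [0.137, 0.655, 0.043, 0.0078, 0.0001, -0.0087, -1], [0.137, 0.655, 0.043, 0.0078, 0.0001, -0.0087, -1], [0.137, 0.655, 0.043, 0.0078, 0.0001, -0.0087, -1], [0.137, 0.655, 0.043, 0.0078, 0.0001, -0.0087, -1], [0, 0, 0, 0, 0, 0, -1]]

```text
time: 22.0
eef_pos: [0.586, -0.0428, 0.2224]
ee_rot: [-1.153, 1.698, 0.751]
ft_force: [-1.1, -0.5, -1.0]
width: 0.579
grip_force: 42.1
```

```bash
python3 - <<'E'
from ik import *; from h import *
np.set_printoptions(precision=5,suppress=True)
s=sense(); c=R.from_rotvec(s["ee_rot"]); print(s["q"],s["eef_pos"],s["width"],s["grip_force"])
print("axis",c.apply(bt), "turn left",(goal(65)*c.inv()).as_rotvec()/2/np.pi)
p=capture("scene"); a=p["color"].copy()
# predicted bottle axis
A=np.radians(65); ax=c.apply(bt); ctr=s["eef_pos"]+.0069*np.r_[np.cos(A),np.sin(A),0]+.0108*ax
for z in(-.075,.075): u=w2px(p,ctr+z*ax); print(u); cv2.circle(a,tuple(int(round(k)) for k in u),1,(0,255,0),-1)
cv2.imwrite("pics/up.png",cv2.resize(a[100:240,170:300,::-1],(557,600)))
E
```

```text
[-0.42058  0.47639 -0.01527 -1.19904 -1.41133  0.47926] [ 0.58595 -0.04281  0.22244] 0.579040609033467 42.05100238323212
axis [0.00923 0.05016 0.9987 ] turn left [ 0.00795 -0.00168 -0.00823]
[229.83238 177.31859]
[228.9989  133.67963]
```

View pics/up.png

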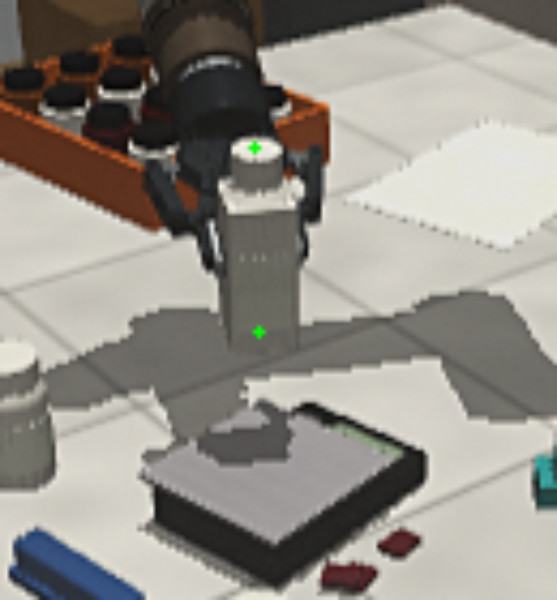

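The bottle hangs nearly upright in the fingers, and the predicted axis ends (255,148) and (259,332) fall on its cap top and underside. Completing the turn and lowering.

Request:
drive_tool:
  steps:
    - [[0.094, 0.285, 0, 0.004, -0.0008, -0.0041, -1], [0.094, 0.285, -0.3, 0.004, -0.0008, -0.0041, -1], [0, 0, -0.5, 0, 0, 0, -1], [0, 0, -0.6, 0, 0, 0, -1], [0, 0, -0.6, 0, 0, 0, -1], [0, 0, -0.5, 0, 0, 0, -1], [0, 0, -0.3, 0, 0, 0, -1], [0, 0, 0, 0, 0, 0, -1]]

```text
time: 22.72
eef_pos: [0.5927, -0.0288, 0.1372]
ee_rot: [-1.078, 1.688, 0.747]
ft_force: [0.1, 0.0, -1.9]
width: 0.58
grip_force: 42.1
```

```bash
cat > chk.py <<'E'
from ik import *; from h import *
np.set_printoptions(precision=5,suppress=True)
s=sense(); c=R.from_rotvec(s["ee_rot"]); print(s["eef_pos"],s["ft_force"],s["width"],s["grip_force"])
print("axis",c.apply(bt), "turn left",(goal(65)*c.inv()).as_rotvec()/2/np.pi)
A=np.radians(65); ax=c.apply(bt); ctr=s["eef_pos"]+.0069*np.r_[np.cos(A),np.sin(A),0]+.0108*ax; print("ctr",ctr,"base",ctr-.075*ax)
E
python3 chk.py
```

```text
[ 0.59271 -0.02877  0.13721] [ 0.14573  0.02447 -1.85432] 0.5798786784120088 42.146939635276794
axis [0.00035 0.00505 0.99999] turn left [ 0.0008  -0.00006 -0.00019]
ctr [ 0.59563 -0.02246  0.14801] base [ 0.5956  -0.02284  0.07301]
```

Request:
drive_tool:
  steps:
    - [[-0.03, 0.1, -0.2, 0.0008, -0.0001, -0.0002, -1], [0, 0, -0.15, 0, 0, 0, -1], [0, 0, -0.08, 0, 0, 0, -1], [0, 0, -0.04, 0, 0, 0, -1], [0, 0, 0, 0, 0, 0, -1], [0, 0, 0, 0, 0, 0, -1], [0, 0, 0, 0, 0, 0, -1], [0, 0, 0, 0, 0, 0, -1]]

```text
time: 23.38
eef_pos: [0.5925, -0.0255, 0.1262]
ee_rot: [-1.076, 1.681, 0.745]
ft_force: [-0.6, -0.1, -1.5]
width: 0.579
grip_force: 42.1
```

```bash
python3 chk.py
```

```text
[ 0.59249 -0.02548  0.1262 ] [-0.64079 -0.13231 -1.49831] 0.5787513084056463 42.14671969413757
axis [-0.00554  0.00131  0.99998] turn left [ 0.00021  0.00088 -0.     ]
ctr [ 0.59535 -0.01921  0.137  ] base [ 0.59576 -0.01931  0.062  ]
```

Request:
drive_tool:
  steps:
    - [[-0.03, 0, -0.08, 0.0002, 0.0009, 0, -1], [0, 0, -0.05, 0, 0, 0, -1], [0, 0, -0.03, 0, 0, 0, -1], [0, 0, -0.03, 0, 0, 0, -1], [0, 0, 0, 0, 0, 0, -1], [0, 0, 0, 0, 0, 0, -1], [0, 0, 0, 0, 0, 0, -1], [0, 0, 0, 0, 0, 0, -1]]

```text
time: 24.05
eef_pos: [0.5914, -0.0253, 0.1211]
ee_rot: [-1.073, 1.684, 0.751]
ft_force: [-2.5, -1.7, 5.1]
width: 0.577
grip_force: 42.7
```

Request:
drive_tool:
  steps:
    - [[0, 0, -0.02, 0, 0, 0, -1], [0, 0, -0.02, 0, 0, 0, -1], [0, 0, 0, 0, 0, 0, -1], [0, 0, 0, 0, 0, 0, -1], [0, 0, 0, 0, 0, 0, -1], [0, 0, 0, 0, 0, 0, -1], [0, 0, 0, 0, 0, 0, -1], [0, 0, 0, 0, 0, 0, -1]]

```text
time: 24.72
eef_pos: [0.5914, -0.0253, 0.1211]
ee_rot: [-1.074, 1.681, 0.752]
ft_force: [-3.7, -3.7, 9.1]
width: 0.58
grip_force: 43.1
```

```bash
python3 chk.py
```

```text
[ 0.59138 -0.02531  0.12113] [-3.67106 -3.66455  9.05528] 0.5804961423950298 43.103331327438354
axis [-0.00174 -0.00274  0.99999] turn left [-0.00044  0.00028 -0.00029]
ctr [ 0.59428 -0.01909  0.13193] base [ 0.59441 -0.01888  0.05693]
```

Request:
drive_tool:
  steps:
    - [[0, 0, 0.02, 0, 0, 0, -1], [0, 0, 0, 0, 0, 0, -1], [0, 0, 0, 0, 0, 0, 0.2], [0, 0, 0, 0, 0, 0, 0.3], [0, 0, 0, 0, 0, 0, 0.5], [0, 0, 0, 0, 0, 0, 0.7], [0, 0, 0, 0, 0, 0, 1], [0, 0, 0, 0, 0, 0, 1]]

```text
time: 25.38
eef_pos: [0.5915, -0.0253, 0.1192]
ee_rot: [-1.073, 1.686, 0.751]
ft_force: [0.4, 0.3, -0.5]
width: 1.003
grip_force: 0.0
```

Request:
drive_tool:
  steps:
    - [[0, 0, 0, 0, 0, 0, 1], [-0.08, -0.17, 0.07, 0, 0, 0, 1], [-0.16, -0.34, 0.14, 0, 0, 0, 1], [-0.2, -0.43, 0.17, 0, 0, 0, 1], [-0.2, -0.43, 0.17, 0, 0, 0, 1], [-0.2, -0.43, 0.17, 0, 0, 0, 1], [-0.2, -0.43, 0.17, 0, 0, 0, 1], [-0.2, -0.43, 0.17, 0, 0, 0, 1]]

```text
time: 26.05
eef_pos: [0.5535, -0.1071, 0.1521]
ee_rot: [-1.073, 1.686, 0.749]
ft_force: [0.1, 0.5, -1.3]
width: 1.002
grip_force: 0.0
```

Request:
drive_tool:
  steps:
    - [[-0.2, -0.43, 0.17, 0, 0, 0, 1], [-0.2, -0.43, 0.17, 0, 0, 0, 1], [-0.2, -0.43, 0.17, 0, 0, 0, 1], [-0.2, -0.43, 0.17, 0, 0, 0, 1], [-0.2, -0.43, 0.17, 0, 0, 0, 1], [-0.2, -0.43, 0.17, 0, 0, 0, 1], [0, 0, 0, 0, 0, 0, 1], [0, 0, 0, 0, 0, 0, 1]]

```text
time: 26.72
eef_pos: [0.5182, -0.1836, 0.1822]
ee_rot: [-1.072, 1.686, 0.749]
ft_force: [0.1, 0.0, 0.2]
width: 1.002
grip_force: 0.0
```

```bash
python3 - <<'E'
from h import *
s=sense(); print(s["eef_pos"],s["ft_force"])
p=capture("scene"); q=capture("top"); print([w2px(q,(.5945,-.0195,z)) for z in(.055,.205)],[w2px(p,(.5945,-.0195,z)) for z in(.055,.205)])
a=cv2.resize(p["color"][100:270,160:400,::-1],(480,340)); b=cv2.resize(q["color"][90:270,90:320,::-1],(434,340))
cv2.imwrite("pics/end.png",cv2.resize(np.hstack([a,b]),(800,298)))
E
```

```text
[ 0.51815332 -0.18359835  0.18221117] [0.11611979 0.01559029 0.24285285]
[array([268.36770806, 170.16271735]), array([272.35801994, 158.2087254 ])] [array([232.82211898, 207.92522327]), array([231.25116467, 167.11699289])]
```

View pics/end.png

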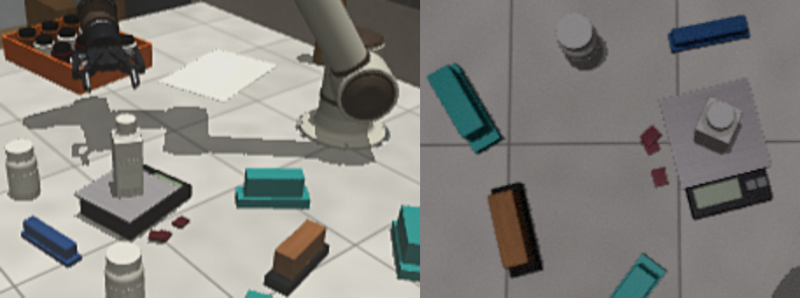

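The bottle stands upright in the middle of the plate (left panel (127,160), right panel (718,123)). The scraper is on its foot at (512,230) on the right, the flakes are on the bench at (650,138) and (659,177), and the jars and stapler have not moved.

```bash
python3 -c "
from workcell import job_done; print(job_done())"
```

```text
the job is handed in; nothing more can be done
None
```

I wiped all three flakes onto the bench with the scraper, stood the scraper back on its foot, and set the bottle upright mid-plate; jars and stapler look unmoved in the last pictures, and I handed the job in at about 27 s (verdict not shown).

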